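Fit the sprinkler insert and snap the cap onto the spice jar

ROBOT

A 6-joint arm with a two-finger parallel gripper is mounted at the origin on a cart in front of the work surface, level with it; the furniture and walls round the work are solid. World frame = base frame: x ahead of the robot, y to its left, z up, the work surface at z = 0. Lengths are in m, angles in rad, forces in N, time in s.
With the tool pointing down it reaches from about 0.35 to 1 m from the base axis. Payload 7.1 kg.
Tool frame: the origin (TCP) lies between the finger pads; the fingertips stand 22 mm ahead of it and the grasp point (between the pads) lies 3 mm ahead of it; x points along the fingers, y is the direction in which the jaws open and shut, and the axes are right-handed (so a half turn about x gives the same grasp; the last joint's range is limited). The gripper opens to 85 mm and grips with 20 to 120 N. Pads are 22 mm wide; open, the fingers measure 114 mm over their backs; the gripper's body (76 mm by 85 mm) begins 54 mm behind the grasp point. The pads swing forward as they close: fully open they stand 13 mm farther back than shut.
Start: joints at [1.312, 0.423, 1.63, -0, 1.089, -0.019], TCP at [0.148, 0.607, 0.253] pointing down, gripper open.
Joint ranges: [-3, 3], [-0.9, 2.11], [0.09, 2.58], [-1.31, 4.45], [0.11, 2.69], [-2.54, 2.54]. Speed limits (rad/s): [2.39, 2.39, 3.01, 3.14, 3.14, 3.14].

INTERFACE

Orientations are given as a rotation vector (axis times angle).
In Python, from rig import manip gives the robot as it stands. The module is installed in compiled form; this text tells all that it offers. Calls block until the motion is done:
- manip.move_to(position, orientation): joint-space move of the TCP to a pose.
- manip.servo_line(position, orientation=None, rate=0.15): straight line of the TCP; orientation=None keeps the orientation; rate is the mean speed in m/s.
- manip.set_joints(angles): joint-space move.
- manip.command_gripper(opening, f_grip=None): finger opening in m; f_grip is the grip in N (None keeps the last); returns when the fingers have stopped.
- manip.hold(seconds).
- manip.solve_ik(position, orientation): joint angles nearest the present ones, or None.
- manip.camera(name): name is "scene" or "top" or "wrist"; returns a dict with "image" (400x640x3 uint8, red, green, blue), "fx", "fy", "cx", "cy" (pixels), "k1" (the pictures are not rectified: a ray, as slopes to the right and down, at radius r is drawn at 1 + k1 r^2 times it, then the intrinsics apply), "cam_to_world" (4x4, takes a point from camera to world coordinates); the wrist camera has in their place "mount" (4x4, takes a point from camera to tool coordinates, whose origin is the TCP and whose axes are the tool frame's). Camera axes: x right, y down, z forward; pixel columns grow to the right and rows downward; lengths in m; the calibration is good to about 2 mm. A picture is of the moment at which its call begins: read the wrist's pose just before it. There is no depth.
A pose or a line that the arm cannot do raises manip.IKError and nothing moves.
- manip.sign_off(): hands the job in, once; it reports no verdict.
Readings, each from a call of its own:
- manip.get_time(): time.
- manip.get_joint_positions(): joint angles.
- manip.get_joint_vel(): joint speeds.
- manip.get_tau(): joint torques, N m.
- manip.get_position(): TCP position.
- manip.get_ee_rot(): TCP orientation.
- manip.get_contact_force(): force on the tool from outside, world axes, zero at the start.
- manip.get_torque(): the same for the moment, N m.
- manip.get_width(): finger opening in m.
Only numpy, scipy, OpenCV 4.12 (cv2) and the standard library are available. Lean on these libraries where they do the work, as an engineer would, in place of code of your own. Each camera call takes 0.05 s, during which the arm holds its last target.

TASK

Close the open spice jar: set the sprinkler insert in the jar's mouth with its flange and tab up, let it go, then put the steel cap over it rim down and press until it clicks past the ball catches. Do not stop at the click: keep pressing so that the springy seal ring under the cap is squeezed well down (about 10 newtons), and finish like that, with the gripper still on the cap pressing it down. Leave the jar standing where it is and do not disturb the other things.

Things in the scene. Friction and masses are not known exactly. Their poses are not given: they have to be found in the camera images.
- jar: open white stoneware jar, loose (0.8 kg), mouth up; origin at the centre of its underside, z up. Body 64 mm across, shoulder 70 mm up; above it a neck 40 mm across with its rim (slightly chamfered) 92 mm up. Black seal ring at the foot of the neck, steel ball catches round it. Its yaw does not matter. A microwave hangs about 0.5 m above the back of the range: keep the arm low and folded there
- jar_mouth (a point): centre of the jar's mouth at the neck's top rim, 92 mm above the jar's underside; z up. The mouth is a round pocket about 30 mm across and 9 mm deep
- jar_catches (a point): centre of the neck at the height of its six spring-loaded 8 mm steel balls, 81.3 mm above the jar's underside; they stick out 3 mm all round. With the cap coming down, its lip meets them when its origin is about 82 mm above the jar's; the push rises to roughly 8 to 12 N, then it snaps over at about 78 mm and the push drops until its rim meets the seal
- insert: grey plastic sprinkler insert, 20 mm tall, 30 g, standing loose right way up; origin at the centre of its underside, z up. Plug 25 mm across, 7 mm deep, foot chamfered; flange 36 mm across from 7 to 10 mm up, with small holes; grip tab from 10 to 20 mm up, 22 mm long (x), 12 mm thick (y). Seated, the flange lies on the neck's rim: origin 85 mm above the jar's. The tab fits inside the cap
- cap: round brushed-steel snap cap with fine ribs, 56 mm across, 39 mm tall, 90 g, closed on top, lying loose rim down; origin at the centre of its rim (underside), z up. Inside 48 mm wide and 36 mm deep; an inward lip 43 mm across, 3 mm above the rim, must snap over the jar's ball catches. Fully pressed, its origin is 71 mm above the jar's
- seal (a joint): black springy ring on the jar's shoulder, 54 mm across, its top 74 mm above the jar's underside when free. Value: how far it is squeezed down, 0 (free) to 0.0032 m (stop), about 4 N per mm. The clicked cap alone, without a push, squeezes it less than 1 mm
- teaspoon: steel teaspoon, 139 mm long, 10 mm high; bystander; origin under its middle
- fork: steel cake fork, 155 mm long, 10 mm high; bystander; origin under its middle
- bowl: small white sugar bowl with dark lozenges, 73x91x46 mm, at the back; bystander; origin under its centre
- timer: white round egg timer, 66 mm across, 60 mm tall, at the back; bystander; origin under its centre
- shaker: glass shaker, 44 mm across, 90 mm tall, at the back; bystander; origin under its centre
- grinder: pepper grinder with steel head, 54 mm across, 136 mm tall, at the back; bystander; origin under its centre
- tumbler: clear glass tumbler, 81 mm across, 93 mm tall, at the back; bystander; origin under its centre
Mind the look-alikes: they are no part of the job. Of the things shaped like the insert, the grey one is meant.

How it is judged:
On the way, in this order (a step that is already met when the one before it is completed fails the run):
1. the insert sits in the jar's mouth, flange and tab up, and is let go (horizontal distance between insert and jar below 0.005 m and z of insert in the frame of jar between 0.082 and 0.088 m and angle between insert's own z axis and vertical below 0.12 rad and contact force between the fingers and insert below 0.05 N), for 0.2 s.
2. the cap, rim down over the insert, has clicked past the catches (horizontal distance between cap and jar below 0.004 m and z of cap in the frame of jar below 0.0745 m and angle between cap's own z axis and vertical below 0.1 rad), for 0.1 s.
At the end, for the whole second after the job is handed in: Insert in the mouth flange up (5 mm off axis, 3 mm in height, 0.12 rad); cap clicked on (4 mm off axis, rim below 74.5 mm, 0.1 rad); gripper still on the cap (over 2 N), pressing it on the jar (over 4 N), seal ring squeezed over 2 mm; jar upright and still (all of step 2 and horizontal distance between insert and jar below 0.005 m and z of insert in the frame of jar between 0.082 and 0.088 m and angle between insert's own z axis and vertical below 0.12 rad and value of joint seal above 0.002 m and contact force between the fingers and cap above 2 N and contact force between cap and jar above 4 N and angle between jar's own z axis and vertical below 0.08 rad and linear speed of jar below 0.02 m/s); the arm keeps its last pose, push and grip.
It fails at once if the jar is tipped or shoved more than 4 cm (angle between jar's own z axis and vertical above 0.3 rad or distance of jar from where it was at the start of the episode above 0.04 m).
It fails at once if a bystander is disturbed (moved more than 3 cm) (distance of any of teaspoon, fork, bowl, timer, shaker, grinder, tumbler from where it was at the start of the episode above 0.03 m).
It also fails if it takes over 61 s, if anything falls off the work surface, if the arm or the gripper's body presses on something with over 40 N, if the wrist force passes 120 N, or if a joint passes its speed limit or range.

## Working session

There is one attempt and no reset: what is moved stays moved. The work goes in short steps, each a Python script; the robot and the scene stay as the last script left them, time stands still between calls to the robot, and variables do not carry over. Pictures are saved under pics/ and viewed, and the job is handed in when it is done.

```bash
mkdir -p pics
cat > h.py <<'E'
import numpy as np, cv2
from rig import manip
from scipy.spatial.transform import Rotation as R
def save(n,im): cv2.imwrite(f'pics/{n}.png',cv2.cvtColor(im,cv2.COLOR_RGB2BGR))
def pose():
    T=np.eye(4);T[:3,:3]=R.from_rotvec(manip.get_ee_rot()).as_matrix();T[:3,3]=manip.get_position();return T
def cam(name):
    T=pose(); c=manip.camera(name)
    c['T']=np.array(c['cam_to_world']) if name!='wrist' else T@np.array(c['mount'])
    return c
def ray(c,u,v):
    K=np.array([[c['fx'],0,c['cx']],[0,c['fy'],c['cy']],[0,0,1.]])
    p=cv2.undistortPoints(np.array([[[u,v]]],float),K,np.array([c['k1'],0,0,0,0.]))[0,0]
    d=c['T'][:3,:3]@np.array([p[0],p[1],1]);return c['T'][:3,3],d/np.linalg.norm(d)
def onz(c,u,v,z):
    o,d=ray(c,u,v);return o+d*(z-o[2])/d[2]
def proj(c,P):
    q=np.linalg.inv(c['T'])@np.append(P,1);x,y=q[:2]/q[2];s=1+c['k1']*(x*x+y*y)
    return np.array([c['fx']*x*s+c['cx'],c['fy']*y*s+c['cy']])
E
python3 - <<'E'
from h import *
for n in ['scene','top','wrist']:
    c=cam(n);save(n+'0',c['image']);print(n,c['fx'],c['cx'],c['cy'],c['k1'],c['T'].round(3).tolist())
print(manip.get_ee_rot(),manip.get_time(),manip.get_contact_force())
E
```

```text
scene 510.20688327891935 323.2210968396784 200.4862509357717 -0.14417125320276414 [[0.912, -0.218, 0.348, 0.03], [-0.41, -0.531, 0.741, -1.094], [0.023, -0.819, -0.573, 0.95], [0.0, 0.0, 0.0, 1.0]]
top 441.93633951594796 314.90679143514745 204.0076715110132 0.03364759160739489 [[-0.002, -0.981, 0.194, 0.323], [-1.0, 0.002, 0.002, 0.005], [-0.003, -0.194, -0.981, 1.088], [0.0, 0.0, 0.0, 1.0]]
wrist 317.1101168900669 318.8857228793149 205.29470768372155 -0.019080372632839116 [[0.237, 0.924, 0.301, 0.072], [0.972, -0.225, -0.074, 0.626], [-0.001, 0.309, -0.951, 0.372], [0.0, 0.0, 0.0, 1.0]]
[ 0.18730278  1.56276168 -0.1891522 ] 0.15 [ 0.50788548  0.15308225 -0.41727588]
```

View pics/scene0.png

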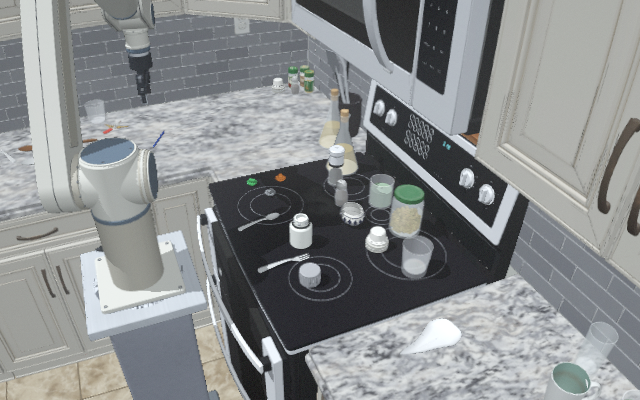

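View pics/top0.png

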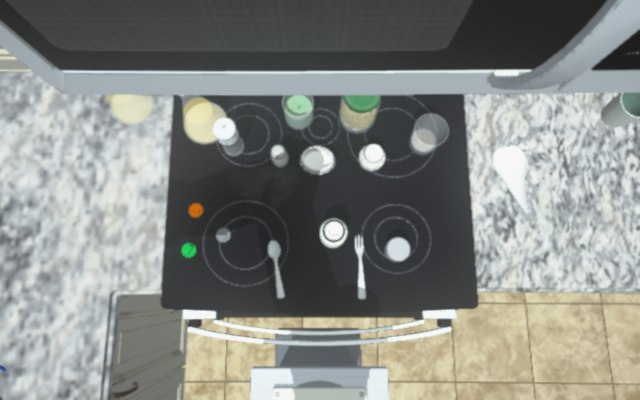

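View pics/wrist0.png

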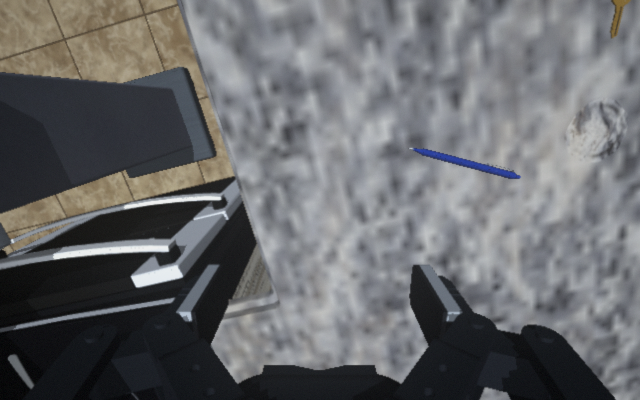

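The top view shows the jar at about (333,232), the cap at (398,249) and the grey insert at (222,235). The green (189,250) and orange (196,210) look-alikes are beside it, with the teaspoon at (277,268) and the fork at (360,266). Next come rough positions, then a close wrist look at the insert.

```bash
cat >> h.py <<'E'
def down(yaw): # tool x down, y axis at angle yaw in world xy
    x=np.array([0,0,-1.]);y=np.array([np.cos(yaw),np.sin(yaw),0]);return R.from_matrix(np.c_[x,y,np.cross(x,y)]).as_rotvec()
E
python3 - <<'E'
from h import *
c=cam('top')
for n,u,v,z in [('jar',333,232,.092),('cap',398,249,.039),('ins',222,235,.01),('spoonL',274,243,.005),('spoonR',281,297,.005),('fork1',360,237,.005),('fork2',362,297,.005),('green',189,250,.01),('or',196,210,.01)]:
    print(n,onz(c,u,v,z).round(3))
s=cam('scene')
for n,u,v,z in [('jar',301,219,.092),('cap',310,266,.039),('ins',270,192,.01)]: print(n,onz(s,u,v,z).round(3))
M=R.from_rotvec(manip.get_ee_rot()).as_matrix();print(M.round(2))
for n,p in [('ins',(.42,.22,.2)),('jar',(.43,-.03,.2)),('cap',(.41,-.19,.2))]:
  for yaw in [0,np.pi/2,-np.pi/2,np.pi]:
    q=manip.solve_ik(p,down(yaw)); print(n,round(yaw,2),None if q is None else np.round(q,2))
print(manip.camera('wrist')['mount'])
im=c['image'][190:300,160:440];save('top0z',cv2.resize(im,None,fx=2.8,fy=2.8,interpolation=cv2.INTER_CUBIC))
E
```

```text
jar [ 0.454 -0.033  0.092]
cap [ 0.421 -0.189  0.039]
ins [0.459 0.236 0.01 ]
spoonL [0.439 0.108 0.005]
spoonR [0.31  0.089 0.005]
fork1 [ 0.453 -0.103  0.005]
fork2 [ 0.309 -0.104  0.005]
green [0.422 0.314 0.01 ]
or [0.521 0.302 0.01 ]
jar [ 0.457 -0.043  0.092]
cap [ 0.428 -0.178  0.039]
ins [0.459 0.232 0.01 ]
[[-0.    0.24  0.97]
 [-0.    0.97 -0.24]
 [-1.   -0.   -0.  ]]
ins 0 [ 0.46  0.28  2.   -0.    0.86  0.46]
ins 1.57 [ 0.46  0.28  2.   -0.    0.86 -1.11]
ins -1.57 [ 0.46  0.28  2.   -0.    0.86  2.03]
ins 3.14 None
jar 0 [-0.1   0.22  2.09 -0.    0.84 -0.1 ]
jar 1.57 [-0.1   0.22  2.09 -0.    0.84 -1.67]
jar -1.57 [-0.1   0.22  2.09 -0.    0.84  1.47]
jar 3.14 None
cap 0 [-0.46  0.25  2.04 -0.    0.85 -0.46]
cap 1.57 [-0.46  0.25  2.04  0.    0.85 -2.03]
cap -1.57 [-0.46  0.25  2.04 -0.    0.85  1.11]
cap 3.14 None
[[-8.10346093e-04 -3.09498725e-01  9.50899512e-01 -1.19717515e-01]
 [ 9.99999447e-01  3.86291547e-04  9.77918670e-04  4.65524085e-04]
 [-6.69989026e-04  9.50899779e-01  3.09498241e-01 -7.87591560e-02]
 [ 0.00000000e+00  0.00000000e+00  0.00000000e+00  1.00000000e+00]]
```

View pics/top0z.png

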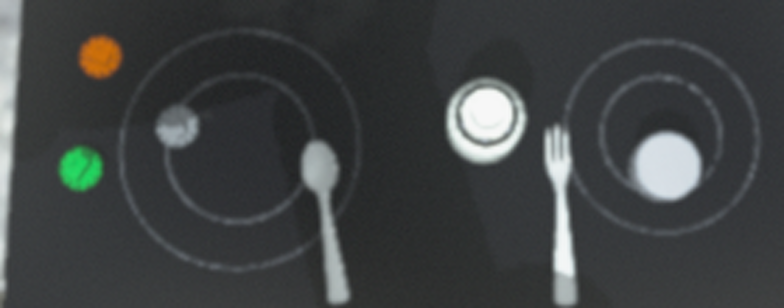

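Run:
```python
from h import *
manip.move_to((.44,.234,.17),down(np.pi/2))
c=cam('wrist');save('w1',c['image']);np.save('w1.npy',c['T']);print(manip.get_time(),manip.get_position(),manip.get_contact_force())
print([onz(c,*p,0).round(3) for p in [(320,200),(420,200),(320,100)]])
```

```text
2.1 [0.44004583 0.23479743 0.17019419] [-0.60067551  0.6757193  -0.86250937]
[array([0.451, 0.236, 0.   ]), array([0.451, 0.332, 0.   ]), array([0.36 , 0.236, 0.   ])]
```

View pics/w1.png

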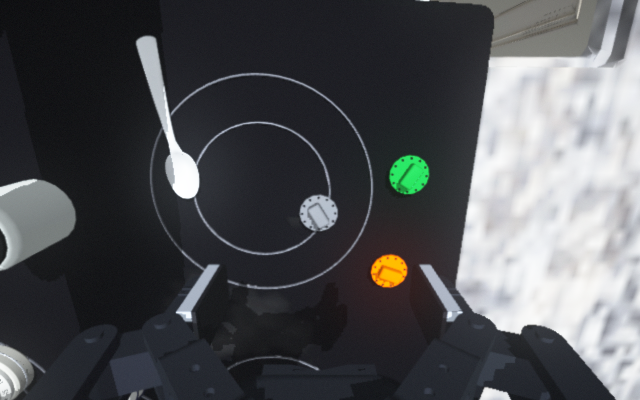

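The grey insert is at about (319,213), between the teaspoon and the green (409,175) and orange (389,271) decoys. I'll measure its flange centre and the tab's orientation.

Run:
```python
from h import *
c=cam('wrist');im=c['image']
x0,y0=290,185
cr=im[y0:y0+60,x0:x0+60];save('w1z',cv2.resize(cr,None,fx=10,fy=10,interpolation=cv2.INTER_CUBIC))
g=cv2.cvtColor(im,cv2.COLOR_RGB2GRAY)
m=(g>90).astype(np.uint8);m[:, :298]=0;m[:,342:]=0;m[:190]=0;m[235:]=0
m=cv2.morphologyEx(m,cv2.MORPH_OPEN,np.ones((4,4),np.uint8))
m=cv2.morphologyEx(m,cv2.MORPH_CLOSE,np.ones((5,5),np.uint8))
cs,_=cv2.findContours(m,cv2.RETR_EXTERNAL,cv2.CHAIN_APPROX_NONE)
k=max(cs,key=cv2.contourArea);e=cv2.fitEllipse(k);print(e,cv2.boundingRect(k),cv2.contourArea(k))
P=onz(c,*e[0],.01);print(P)
print('expected d px',c['fx']*.036/np.linalg.norm(P-c['T'][:3,3]))
```

```text
((319.419921875, 213.40476989746094), (34.897315979003906, 36.95770263671875), 72.57466888427734) (301, 196, 38, 36) 1006.0
[0.46060958 0.23596222 0.01      ]
expected d px 38.442203662926644
```

View pics/w1z.png

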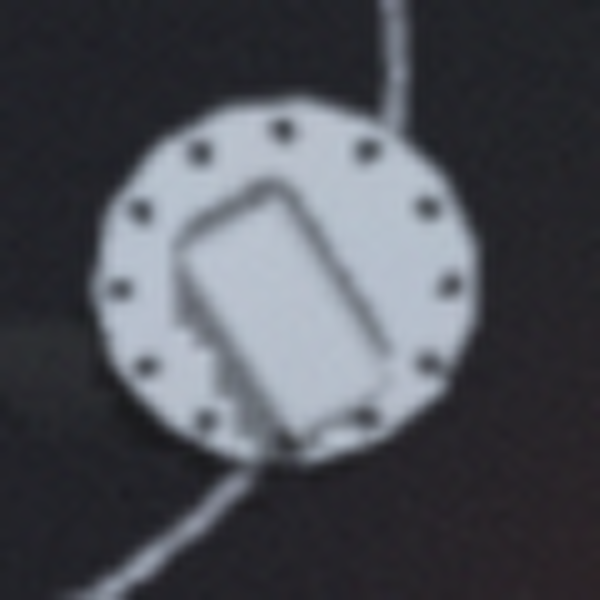

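Run:
```python
from h import *
c=cam('wrist')
p=[onz(c,290+a/10-.45,185+b/10-.45,.02) for a,b in [(272,180),(390,370),(290,440),(180,245)]]
print('tab c',np.mean(p,0)); d=(p[1]-p[0])+(p[2]-p[3]);th=np.arctan2(d[1],d[0]);print(np.degrees(th),np.linalg.norm(p[1]-p[0]),np.linalg.norm(p[2]-p[1]))
cz=onz(c,318.2,212.6,.01);print(cz)
ctr=(np.mean(p,0)+cz)/2; x,y=ctr[:2]
yaw=th+np.pi/2; print(yaw)
manip.command_gripper(.045,40)
manip.move_to((x,y,.09),down(yaw))
manip.servo_line((x,y,.034),rate=.08)
print(manip.get_position(),manip.get_contact_force(),manip.get_time())
c=cam('wrist');save('w2',c['image'])
```

```text
tab c [0.45900364 0.2345451  0.02      ]
29.165336422748336 0.021067349455987806 0.01140295759731034
[0.45970866 0.23481591 0.01      ]
2.07982747482368
[0.45948463 0.23472491 0.03400855] [ 0.72146515 -0.71762907 -0.38411267] 4.0917
```

View pics/w2.png

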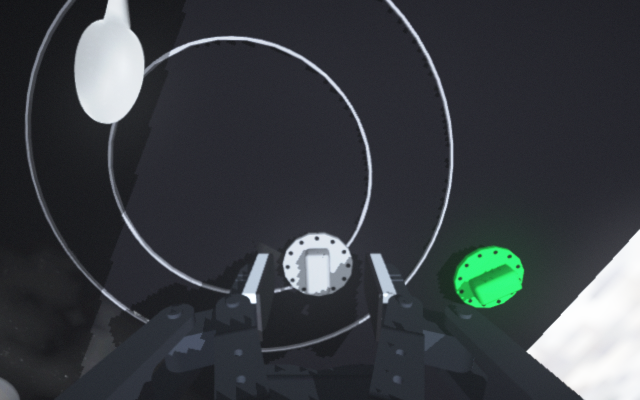

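The insert is centred between the jaws at (318,265), with the tab aligned. I'll close, lift and look over the jar.

Run:
```python
from h import *
manip.command_gripper(.0,40)
print(manip.get_width(),manip.get_contact_force())
p=manip.get_position()
manip.servo_line((p[0],p[1],.2),rate=.2)
manip.move_to((.43,-.036,.22),down(np.pi/2))
manip.hold(.2)
print(manip.get_width(),manip.get_position(),manip.get_time())
c=cam('wrist');save('w3',c['image'])
```

```text
0.010742167253556213 [-1.0971979  -0.43219904  5.52853888]
0.010146666536395765 [ 0.43030814 -0.03510077  0.21981878] 6.7833
```

View pics/w3.png

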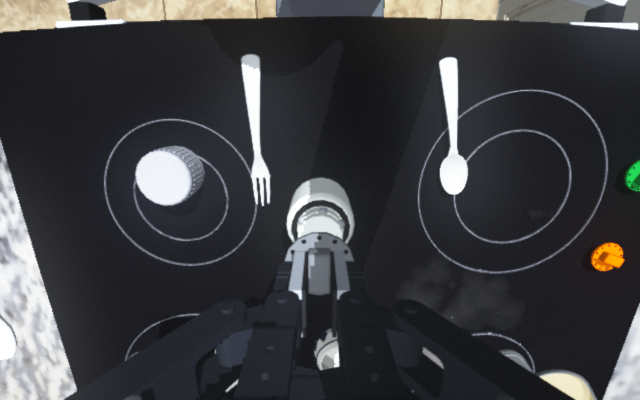

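The held insert at (318,250) hides the jar's mouth. I'll step 8 cm ahead to see both the mouth and the cap clearly.

Run:
```python
from h import *
manip.servo_line((.51,-.07,.22),rate=.25)
manip.hold(.2)
c=cam('wrist');save('w4',c['image']);print(manip.get_position(),manip.get_time())
np.save('w4im.npy',c['image']);np.save('w4T.npy',c['T'])
for P in [(.455,-.036,.092),(.455,-.036,0),(.421,-.187,.039)]: print(proj(c,P))
u,v=map(int,proj(c,(.455,-.036,.085)))
cr=c['image'][max(0,v-60):v+60,u-75:u+75];print(u-75,max(0,v-60));save('w4z',cv2.resize(cr,None,fx=5,fy=5,interpolation=cv2.INTER_CUBIC))
```

```text
[ 0.50918491 -0.06958286  0.22000193] 7.5833
[361.85205978 136.14663111]
[350.39666633 127.24073644]
[187.35988044  91.69457428]
285 75
```

View pics/w4.png

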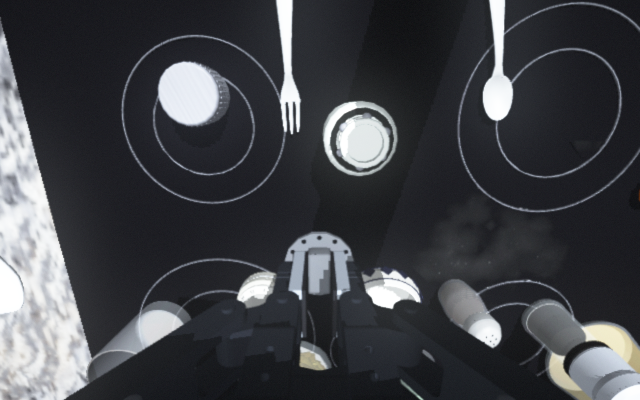

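View pics/w4z.png

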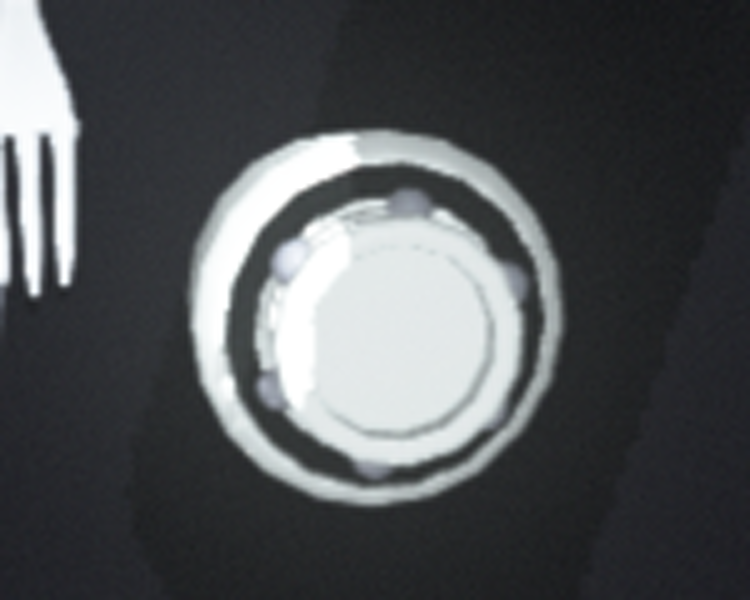

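The neck rim is clear at about (364,143), the cap top at (193,93), and the held insert's flange edge peaks at (319,233). I'll fit the circles and check the insert's offset in the hand.

Run:
```python
from h import *
c=cam('wrist');im=c['image'].copy()
g=cv2.cvtColor(im,cv2.COLOR_RGB2GRAY)
J=onz(c,364.3,143.3,.092);print('jar rim',J,'seal',onz(c,361.8,139.8,.074))
def circ(P,r,n=72):
    a=np.linspace(0,2*np.pi,n,endpoint=False);return np.array([proj(c,(P[0]+r*np.cos(t),P[1]+r*np.sin(t),P[2])) for t in a])
# cap top
m=(g>120).astype(np.uint8);m[:,:140]=0;m[:,240:]=0;m[140:]=0;m[:50]=0
save('mcap',m*255)
big=cv2.resize(im,None,fx=5,fy=5,interpolation=cv2.INTER_CUBIC)
def draw(pts,col):
    for p in pts: cv2.circle(big,tuple(int(round(5*(q+.5)-.5)) for q in p),1,col,-1)
draw(circ(J,.020),(255,0,0));draw(circ((J[0],J[1],.074),.027),(0,255,0));draw(circ((J[0],J[1],.07),.032),(0,0,255))
C0=onz(c,193,93,.039);print('cap0',C0)
draw(circ(C0,.028),(255,0,0));draw(circ((*C0[:2],0),.028),(0,255,0))
t=manip.get_position();F=t-np.array([0,0,.024])
draw(circ(F,.018),(255,0,0));
save('ovj',big[75*5:195*5,290*5:430*5]);save('ovc',big[40*5:150*5,130*5:260*5]);save('ovi',big[215*5:305*5,250*5:390*5])
```

```text
jar rim [ 0.46068976 -0.03395067  0.092     ] seal [ 0.46001658 -0.03357637  0.074     ]
cap0 [ 0.42237365 -0.18216966  0.039     ]
```

View pics/ovj.png

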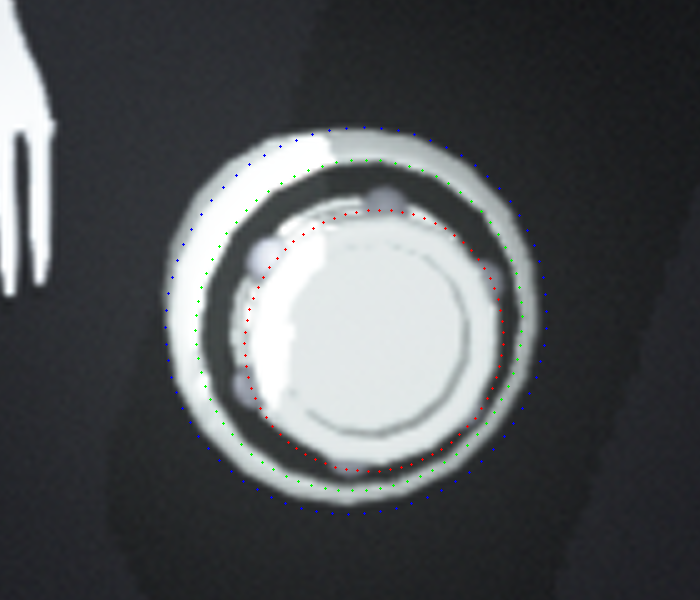

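View pics/ovc.png

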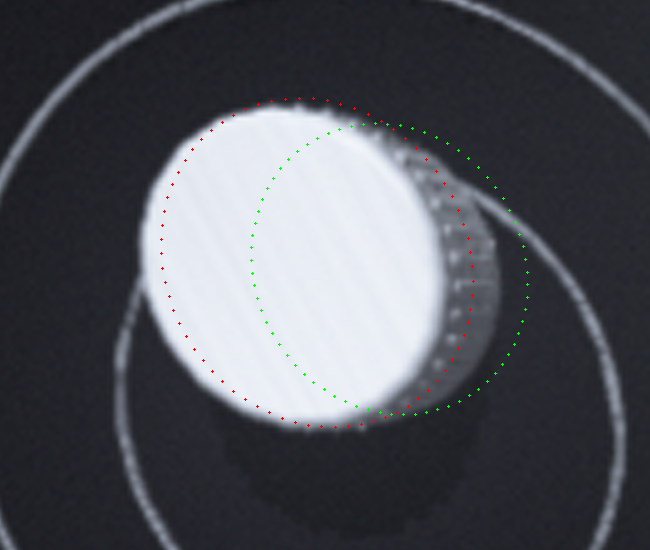

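View pics/ovi.png

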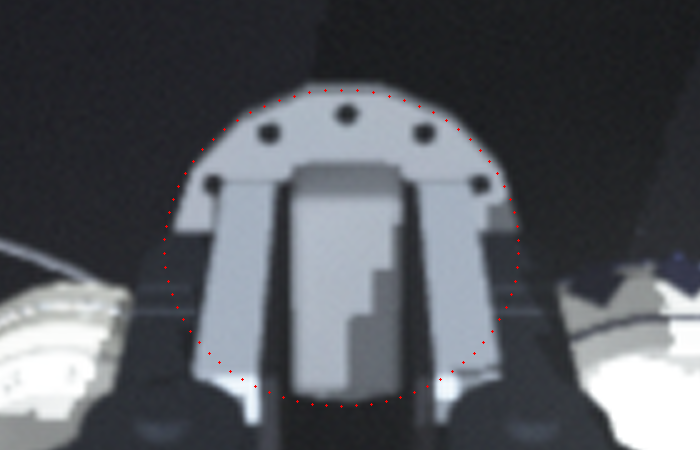

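The jar axis is near (0.4605, -0.034), and the rim, seal and shoulder circles agree to about 1 mm. The insert sits within 1 mm of the tool axis. Next I'll insert it, watching the force.

Run:
```python
from h import *
tx,ty=.4610,-.0343
manip.servo_line((tx,ty,.17),rate=.2)
manip.servo_line((tx,ty,.134),rate=.1);manip.hold(.2)
p=manip.get_position();print(p,manip.get_contact_force());f0=manip.get_contact_force()
ex,ey=tx-p[0],ty-p[1]
z=.134
while z>.1195:
    z-=.0015;manip.servo_line((tx+ex,ty+ey,z),rate=.04)
    f=manip.get_contact_force()-f0;print(round(z,4),manip.get_position().round(4),f.round(2))
    if f[2]>5: break
c=cam('wrist');save('w5',c['image']);print(manip.get_time())
```

```text
[ 0.46159938 -0.03440294  0.13467018] [-0.74747229  0.51201869  0.10520155]
0.1325 [ 0.4603 -0.0342  0.1326] [-0.55  0.18  0.14]
0.131 [ 0.4603 -0.0342  0.1309] [ 1.13 -0.02 -0.84]
0.1295 [ 0.4603 -0.0342  0.1294] [0.48 0.1  0.44]
0.128 [ 0.4603 -0.0342  0.1279] [ 0.92 -1.57 -1.34]
0.1265 [ 0.4603 -0.0342  0.1264] [ 0.13 -0.25 -0.85]
0.125 [ 0.4603 -0.0342  0.1249] [ 1.33  0.32 -0.35]
0.1235 [ 0.4603 -0.0342  0.1234] [ 1.04 -0.2  -0.25]
0.122 [ 0.4603 -0.0342  0.1219] [ 1.15 -0.5  -0.88]
0.1205 [ 0.4603 -0.0342  0.1204] [ 0.5  -1.05 -0.53]
0.119 [ 0.4606 -0.0342  0.1193] [-0.75 -0.18  5.17]
11.4333
```

View pics/w5.png

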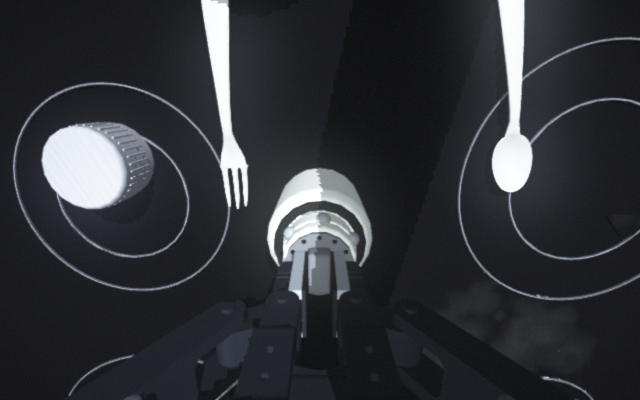

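Contact came at the expected seating height with no earlier touch. Releasing and looking again.

Run:
```python
from h import *
manip.servo_line((.4603,-.0342,.1205),rate=.05)
manip.command_gripper(.03);manip.hold(.1)
print(manip.get_width())
manip.servo_line((.4603,-.0342,.16),rate=.1)
manip.command_gripper(.085)
manip.servo_line((.50,-.09,.20),rate=.25);manip.hold(.2)
c=cam('wrist');im=c['image'];save('w6',im);print(manip.get_position(),manip.get_time())
u,v=map(int,proj(c,(.4605,-.034,.09)));u0=u-70;v0=max(0,v-60)
save('w6z',cv2.resize(im[v0:v0+120,u0:u0+140],None,fx=5,fy=5,interpolation=cv2.INTER_CUBIC));print(u0,v0)
```

```text
0.030041189855505055
[ 0.49902422 -0.08927777  0.19931103] 13.95
324 100
```

View pics/w6.png

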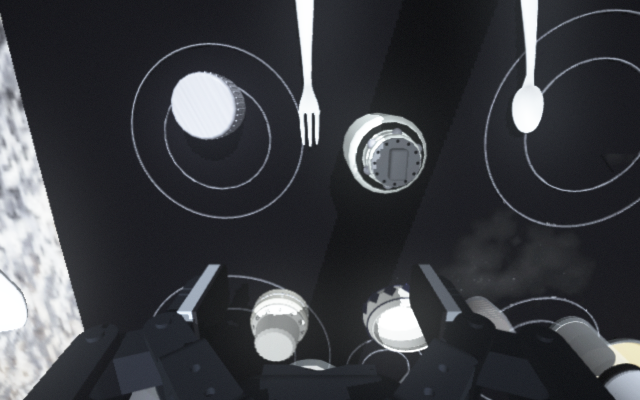

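View pics/w6z.png

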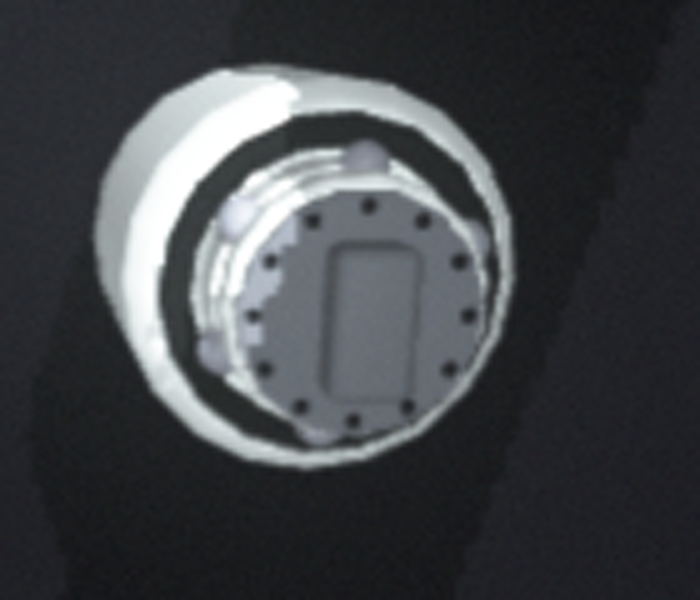

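The insert lies flat in the mouth, flange at about (396,162), tab up, and it has been let go. The cap is at (206,105), with the fork clear. Now I'll measure the cap's top circle.

Run:
```python
from h import *
c=cam('wrist');im=c['image'];g=cv2.cvtColor(im,cv2.COLOR_RGB2GRAY)
print('flange',onz(c,396.1,162.1,.095),'seal',onz(c,390.4,155.8,.074))
m=(g>165).astype(np.uint8);m[:,:160]=0;m[:,260:]=0;m[150:]=0;m[:60]=0
m=cv2.morphologyEx(m,cv2.MORPH_OPEN,np.ones((5,5),np.uint8))
cs,_=cv2.findContours(m,cv2.RETR_EXTERNAL,cv2.CHAIN_APPROX_NONE);k=max(cs,key=cv2.contourArea);e=cv2.fitEllipse(k)
C=onz(c,*e[0],.039);print(e,C)
u,v=map(int,e[0]);big=cv2.resize(im,None,fx=5,fy=5,interpolation=cv2.INTER_CUBIC)
for z,r,col in [(.039,.028,(255,0,0)),(.0,.028,(0,255,0))]:
  for t in np.linspace(0,2*np.pi,90):
    p=proj(c,(C[0]+r*np.cos(t),C[1]+r*np.sin(t),z));cv2.circle(big,tuple(int(5*(q+.5)) for q in p),1,col,-1)
save('ovc2',big[(v-50)*5:(v+60)*5,(u-60)*5:(u+70)*5])
t=cam('top');print('top cap',proj(t,C),'jar',proj(t,(.4605,-.034,.092)))
save('top1z',cv2.resize(t['image'][200:290,300:440],None,fx=5,fy=5,interpolation=cv2.INTER_CUBIC))
```

```text
flange [ 0.46071516 -0.0337149   0.095     ] seal [ 0.45956949 -0.03332493  0.074     ]
((203.05908203125, 104.5013656616211), (61.122283935546875, 67.19918823242188), 149.22268676757812) [ 0.42183978 -0.18663748  0.039     ]
top cap [397.11851243 248.54911439] jar [333.29577605 229.35557822]
```

View pics/ovc2.png

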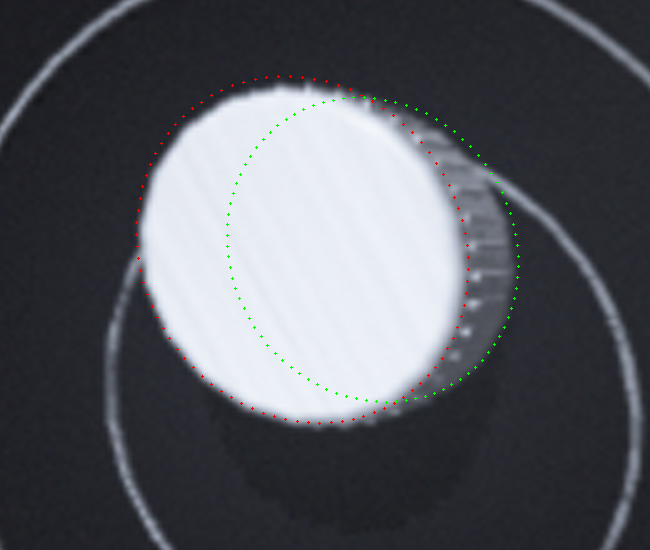

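View pics/top1z.png

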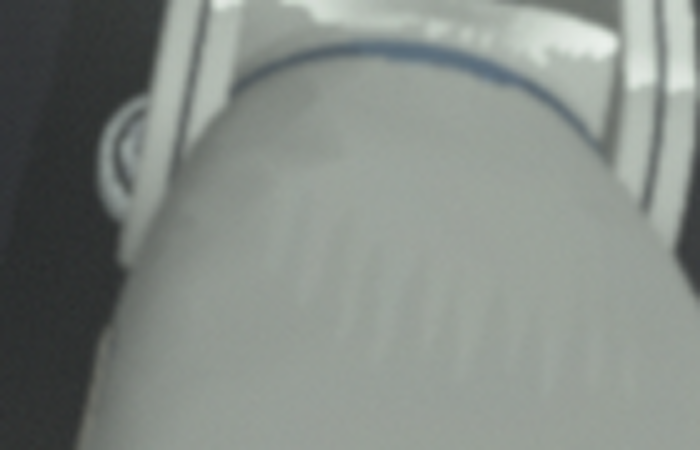

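The cap is at (0.4225, -0.1866). The top and base circles overlay to about 1 mm, and it agrees with the first top-camera pixel (398,249). Grasping it now.

Run:
```python
from h import *
x,y=.4225,-.1866
o=down(np.pi/2)
manip.command_gripper(.08)
manip.move_to((x,y,.12),o)
manip.servo_line((x,y,.06),rate=.15)
manip.servo_line((x,y,.030),rate=.06);manip.hold(.2)
p=manip.get_position();print(p,manip.get_contact_force())
c=cam('wrist');save('w7',c['image'])
manip.command_gripper(0,90);print(manip.get_width(),manip.get_contact_force(),manip.get_position(),manip.get_time())
c=cam('wrist');save('w8',c['image'])
```

```text
[ 0.42266411 -0.18670584  0.0302238 ] [-0.71179916 -0.57913855 -0.30218348]
0.05385317994044271 [-2.58887097  0.56937668 13.78412155] [ 0.42266045 -0.18665864  0.03092604] 16.7417
```

View pics/w8.png

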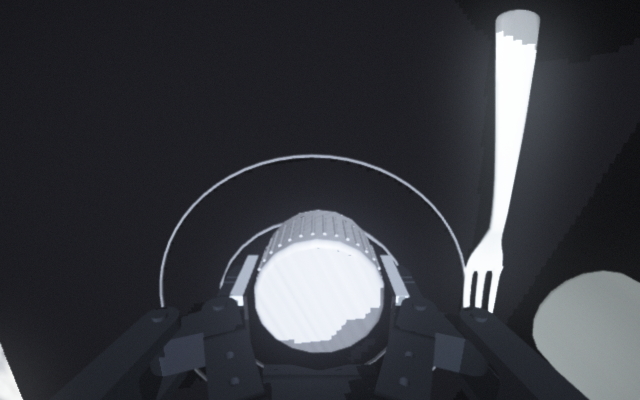

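The cap is gripped centrally, with its top face at about (320,296). Next I'll measure its offset in the hand and lift.

Run:
```python
from h import *
p=manip.get_position()
manip.servo_line((p[0],p[1],.14),rate=.15);manip.hold(.2)
c=cam('wrist');im=c['image'];save('w9',im);p=manip.get_position()
print(p,manip.get_width(),manip.get_contact_force(),manip.get_time())
big=cv2.resize(im,None,fx=5,fy=5,interpolation=cv2.INTER_CUBIC)
zt=p[2]+.008
for z,r,col in [(zt,.028,(255,0,0)),(zt-.039,.028,(0,255,0))]:
  for t in np.linspace(0,2*np.pi,90):
    q=proj(c,(p[0]+r*np.cos(t),p[1]+r*np.sin(t),z));cv2.circle(big,tuple(int(5*(a+.5)) for a in q),1,col,-1)
save('ov9',big[195*5:365*5,245*5:395*5])
```

```text
[ 0.42219755 -0.18644838  0.13923062] 0.053620108384931336 [-0.04315006  0.44020519 -0.48434969] 17.925
```

View pics/ov9.png

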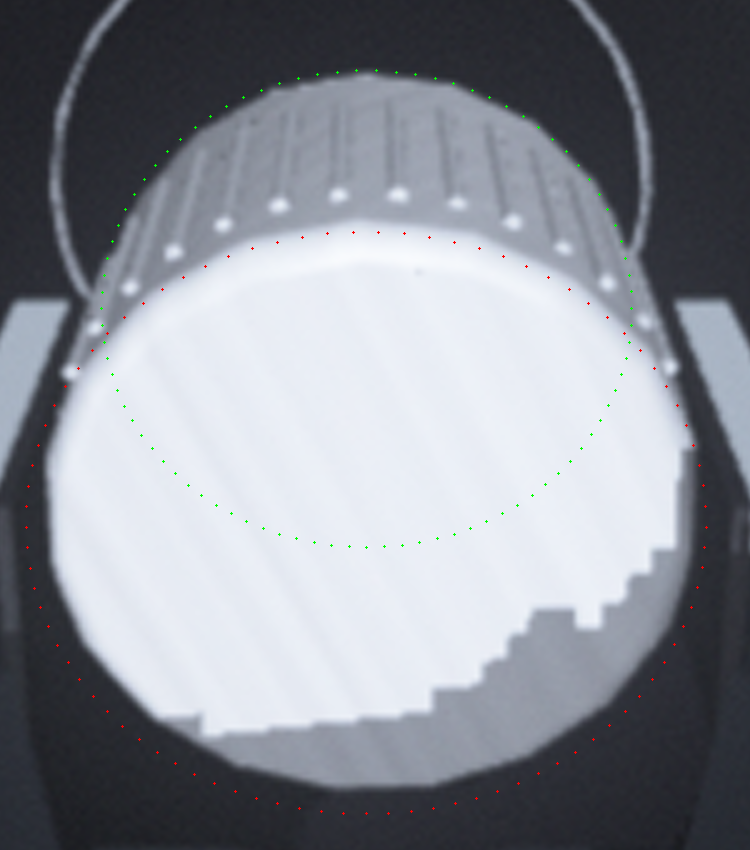

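The rim overlays exactly on the tool axis, so the cap is centred within about 1 mm. I'll carry it over the jar and press in small steps.

Run:
```python
from h import *
tx,ty=.4605,-.0337
manip.servo_line((.4222,-.186,.19),rate=.2)
manip.servo_line((tx,ty,.19),rate=.25)
manip.servo_line((tx,ty,.15),rate=.1);manip.hold(.2)
p=manip.get_position();ex,ey=tx-p[0],ty-p[1];print(p,manip.get_width())
manip.servo_line((tx+ex,ty+ey,.145),rate=.04);manip.hold(.3)
p=manip.get_position();print(p);f0=np.mean([manip.get_contact_force() for _ in range(3)],0);print(f0)
np.save('f0.npy',f0);np.save('txy.npy',[tx+ex,ty+ey])
c=cam('wrist');save('w10',c['image'])
z=.145
while z>.1145:
    z-=.0025;manip.servo_line((tx+ex,ty+ey,z),rate=.05)
    f=manip.get_contact_force()-f0
    if f[2]>4 or z<.12 or np.hypot(f[0],f[1])>4: print(round(z,4),manip.get_position().round(4),f.round(2))
    if f[2]>6 or np.hypot(f[0],f[1])>8: break
c=cam('wrist');save('w11',c['image']);print(manip.get_time())
```

```text
[ 0.46096535 -0.03387059  0.15063651] 0.05396641215238766
[ 0.46008133 -0.03351172  0.14504562]
[-0.01134644  0.14400026 -0.46724523]
0.12 [ 0.4599 -0.0335  0.1198] [-0.91 -0.48 -0.76]
0.1175 [ 0.4599 -0.0335  0.1173] [-0.17 -0.74  0.23]
0.115 [ 0.4599 -0.0335  0.1148] [ 1.13 -0.65 -1.16]
0.1125 [ 0.4605 -0.0337  0.1128] [-1.14 -1.19  6.23]
23.775
```

View pics/w10.png

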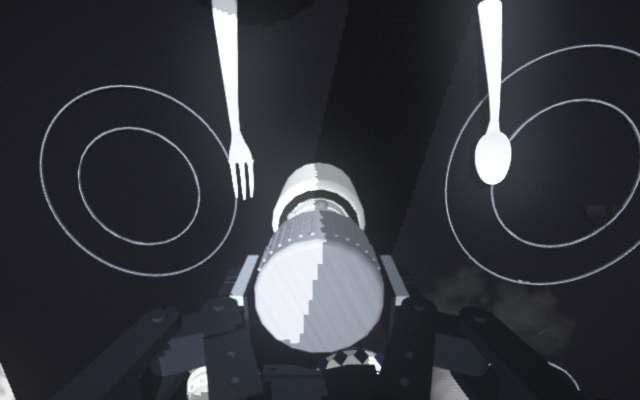

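View pics/w11.png

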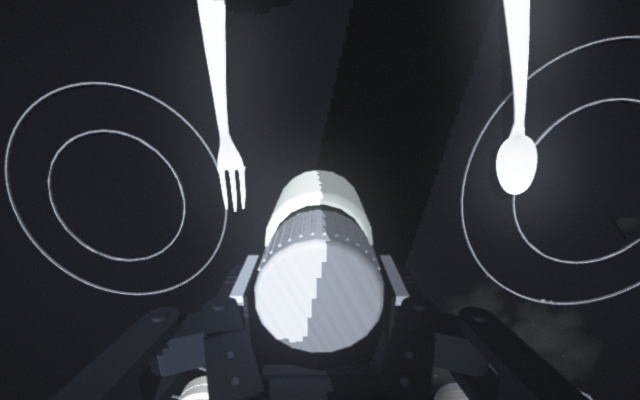

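The cap is concentric over the neck, and the lip met the balls at cap z ≈ 0.082, as expected. Pressing on through the click to the seal.

Run:
```python
from h import *
f0=np.load('f0.npy');tx,ty=np.load('txy.npy')
z=.1125
while z>.1035:
    z-=.0008;manip.servo_line((tx,ty,z),rate=.03);manip.hold(.05)
    f=manip.get_contact_force()-f0
    print(round(z,4),manip.get_position().round(4),f.round(2))
    if f[2]>25 or np.hypot(f[0],f[1])>10: break
print(manip.get_width(),manip.get_time())
```

```text
0.1117 [ 0.4605 -0.0337  0.1122] [-0.31 -0.27  7.42]
0.1109 [ 0.4605 -0.0337  0.1114] [-0.9  -1.27  6.89]
0.1101 [ 0.4603 -0.0337  0.1103] [-0.69 -2.21  5.62]
0.1093 [ 0.46   -0.0336  0.1091] [ 1.09 -0.88 -1.6 ]
0.1085 [ 0.4592 -0.0333  0.1079] [ 1.14 -0.25 -7.91]
0.1077 [ 0.4594 -0.0334  0.1073] [-0.08 -0.22 -8.26]
0.1069 [ 0.4599 -0.0335  0.1068] [ 0.18 -0.79 -8.9 ]
0.1061 [ 0.46   -0.0335  0.1061] [ 0.08  0.15 -8.25]
0.1053 [ 0.4606 -0.0336  0.1056] [ 0.59 -0.9  -3.76]
0.1045 [ 0.4606 -0.0336  0.1048] [ 1.07 -1.34 -1.24]
0.1037 [ 0.4606 -0.0336  0.104 ] [ 1.33 -2.19  3.13]
0.1029 [ 0.4606 -0.0336  0.1032] [ 1.24 -0.98  8.05]
0.054004850704634115 27.375
```

The cap clicked: the push rose, dropped to a pull-in, and is now rising on the seal at 8 N. I'll press slightly further, so the squeeze is well over 2 mm whatever the offset.

Run:
```python
from h import *
f0=np.load('f0.npy');tx,ty=np.load('txy.npy')
z=.1029
while z>.1005:
    z-=.0004;manip.servo_line((tx,ty,z),rate=.02);manip.hold(.15)
    f=manip.get_contact_force()-f0
    print(round(z,4),manip.get_position().round(5),f.round(2))
    if f[2]>12.5: break
manip.hold(.7)
for _ in range(3): print(manip.get_position().round(5),(manip.get_contact_force()-f0).round(2)); manip.hold(.2)
c=cam('wrist');save('w12',c['image']);s=cam('scene');save('s12',cv2.resize(s['image'][150:330,200:440],None,fx=3,fy=3,interpolation=cv2.INTER_CUBIC))
print(manip.get_width(),manip.get_time())
```

```text
0.1025 [ 0.46059 -0.0336   0.10293] [ 0.85 -2.38  7.35]
0.1021 [ 0.46057 -0.03359  0.10261] [ 0.57 -1.16  8.69]
0.1017 [ 0.46059 -0.03359  0.10228] [ 0.21 -0.64 10.77]
0.1013 [ 0.46061 -0.03359  0.10197] [ 0.44 -1.82 11.44]
0.1009 [ 0.46059 -0.03359  0.10171] [-0.28 -0.91 13.85]
[ 0.4606  -0.03359  0.10173] [-0.97 -1.08 13.27]
[ 0.46063 -0.03361  0.10173] [-1.49 -0.51 13.88]
[ 0.46064 -0.03359  0.10174] [-0.84 -1.4  13.39]
0.053681221172218636 30.775
```

View pics/w12.png

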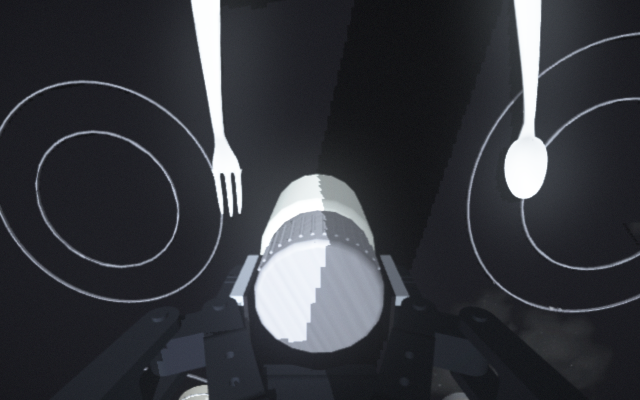

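View pics/s12.png

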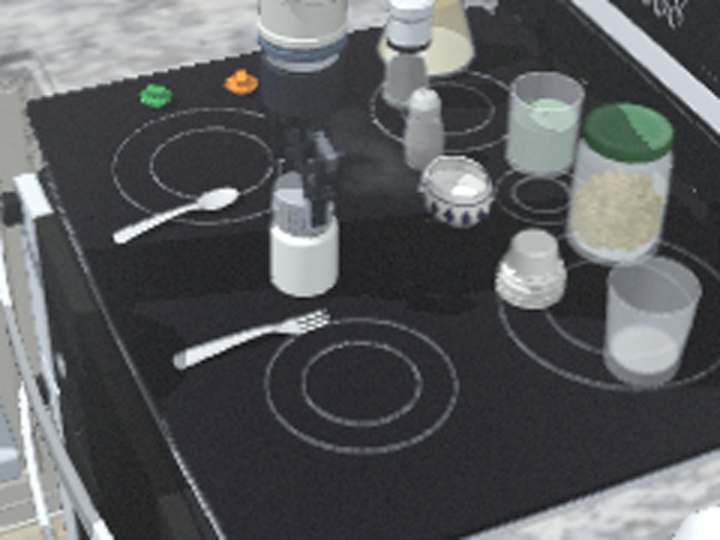

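The wrist view shows the cap unslipped in the jaws at (320,296) and sitting on the shoulder. The scene view shows the jar upright and the other things in place. The push is steady at 13.5 N with cap z ≈ 0.071, so I'm handing in.

Run:
```python
from h import *
manip.sign_off();print(manip.get_time())
```

```text
the job is handed in; nothing more can be done
the job is handed in; nothing more can be done
```

The jar is closed and handed in with the gripper still on the cap, pressing at a steady 13.3–13.9 N. No verdict is reported.

- **Insert:** I gripped the grey one by its tab and set it in the mouth. It touched at the expected seating height. A picture after letting go showed it lying flat with the tab up.
- **Cap:** It was gripped centred to about 1 mm. The lip met the ball catches with the cap about 82 mm above the jar's underside. The push peaked near 7 N, a little under the 8–12 N expected, probably because I only read it at intervals. It then snapped over into a pull-in of about −8 N.
- **Final press:** I kept pressing until the cap was about 71 mm above the jar's underside, which puts the seal squeeze at about 3 mm. That squeeze is worked out from the arm's height, not read directly. The push is somewhat above the suggested 10 N.
- **Last check:** The pictures showed no slip of the cap in the jaws, the jar upright, and the other things where they were. The clock read about 31 s of the 61 s allowed.

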